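Clamp a turned disc in the swing-clamp jig

TASK

Clamp the turned wooden disc in the jig: with the outside of a finger push the clamp's steel strap round until it is fully home against its stop over the disc, and only then push the cam lever all the way down so that the pad presses on the disc. Only push, pick nothing up; leave the disc in its nest and the other things on the bench where they are, then come away.

Things in the scene. Friction and masses are not known exactly. Their poses are not given: they have to be found in the camera images.
- jig: Holding jig, fixed to the bench: plywood board 85 (x) x 220 (y) x 18 mm high; origin at the centre of its underside, z up. Four wooden pins 8 mm high round (0, -45) mm form the nest that holds the disc; a steel stop pin 10 mm in diameter, up to z = 62 mm, stands at (+19.5, +20) mm. Its -x side roughly faces the robot; yaw varies from -0.4 to 0.1 rad.
- pivot (a point): Axis of the strap's pivot post, at (0, +75) mm on the jig; this point is at z = 70 mm, the top of the bolt head (16 mm in diameter) above the strap. Axes as the jig's.
- strap (a joint): Angle (rad) of the strap about the pivot post's vertical axis. 0: home against the stop pin, strap along the jig's -y over the disc; grows to 1.7 as it swings toward the jig's -x (the robot): it points along (-sin q, -cos q) in the jig's x, y. Starts at 0.7 to 1.4. Stays where it is left; turning takes 0.25 N m (3.6 N at strap_mid).
- strap_mid (a point): Point on the strap's middle line, 70 mm from the pivot axis, z = 55 mm. The strap is a flat steel bar 28 mm wide, z = 50 to 60 mm, reaching 135 mm from the pivot axis. Axes are the jig's turned with the strap: -y points to its free end, so its -x side is the one to push on.
- lever (a joint): Angle (rad) of the cam lever about its pin. 0: raised, 70 degrees above level, leaning out past the strap's free end; 1.2: fully down at its stop, level, pointing away from the pivot post. Elevation = 1.222 - value. Starts at 0 to 0.3, stays where it is left; takes 0.2 to 0.3 N m (3 to 5 N at 60 mm, square to the lever). It drives the pad 8 mm down.
- lever_pin (a point): Centre of the lever's pin, 120 mm from the pivot axis along the strap, z = 70 mm. Two steel cheeks 22 mm long beside it, 27 mm over the outsides, reach up to z = 80 mm. At joint values of 0 its axes are the jig's; it turns with the lever.
- lever_tip (a point): Free end of the lever on its middle line, 85 mm from the pin. The outer 50 mm is a black grip 18 mm wide and 10 mm thick; the shank before it is 12 wide and 8 mm thick. With the lever down the tip lies about 72 mm above the bench.
- pad: Round black rubber pressure pad 24 mm in diameter, 7 mm thick, below the strap under the lever pin, on a short sprung spindle. Its origin is at the strap's underside with the lever up, moving 8 mm down; the pad's face lies 12 mm below the origin, 6 mm above the disc's top with the lever at 0. Fully clamped it presses with about 8 N.
- disc: The workpiece: loose flat turned dark wooden disc 60 mm in diameter, 14 mm high, lying in the jig's pin nest (up to about 3 mm of play) on the board; origin at the centre of its underside, z = 18 mm.
- spool: Bystander, loose: wooden thread spool 38 mm in diameter, 42 mm high; origin at the centre of its underside.
- spare_disc: Bystander, loose: pale turned wooden disc 52 mm in diameter, 18 mm high, on the bench; origin at the centre of its underside.
- sanding_block: Bystander, loose: sanding block 90 x 104 x 26 mm; origin at the centre of its underside.
- tape: Bystander, loose: roll of masking tape lying flat, 90 mm in diameter, 20 mm high; origin at the centre of its underside.
There are look-alikes about, which are no part of the job. Leave any turquoise look-alike of the disc alone.

How it is judged:
By the outcome, as a careful person would: the job done as asked, in the order asked, and still so for the second after the job is handed in, with the robot touching nothing.
It also fails if it takes over 48 s, if anything falls off the work surface, if the arm or the gripper's body presses on something with over 40 N, if the wrist force passes 120 N, or if a joint passes its speed limit or range.

ROBOT

A 6-joint arm with a two-finger parallel gripper is mounted at the origin on a cart in front of the work surface, level with it; the furniture and walls round the work are solid. World frame = base frame: x ahead of the robot, y to its left, z up, the work surface at z = 0. Lengths are in m, angles in degrees, forces in N, time in s.
With the tool pointing down it reaches from about 0.375 to 0.9 m from the base axis. Payload 3.1 kg.
Tool frame: the origin (TCP) lies on the centre line of the jaws, within the pads' length; the fingertips stand 17 mm ahead of it and the grasp point (between the pads) lies 2 mm behind it; z points along the fingers, y is the line along which they close (so a half turn about z gives the same grasp; the last joint's range is limited). The gripper opens to 87 mm and grips with 3 to 60 N. Pads are 19 mm wide; open, the fingers measure 117 mm over their backs; the gripper's body (75 mm by 190 mm) begins 51 mm behind the grasp point.
Start: joints at [57.267, 30.224, 82.088, -0, 67.689, -10.227], TCP at [0.239, 0.577, 0.24] pointing down, gripper open.
Joint ranges: [-176.69, 176.69], [-43.24, 126.21], [12.49, 139.97], [-82, 262], [0, 151.66], [-163.58, 163.58]. Speed limits (degrees/s): [159.86, 159.86, 180, 180, 180, 180].

INTERFACE

Orientations are given as a 3x3 rotation matrix whose columns are the frame's x, y, z axes.
In Python, from rig import bot, imaging, finder gives the robot as it stands. The module is installed in compiled form; this text tells all that it offers.
- The arm moves only by the tool play_rows, never from a script. Its argument "motion" is a list that holds one entry, the list of rows, each a list of 6 numbers: the shift along the tool's x, y, z in fractions of the full range, 1 being 0.8 m, then the turn, a rotation vector about the tool's x, y, z in normalised numbers (1 is 180 degrees). In form: [[[dx, dy, dz, wx, wy, wz], ...]]. A call has 1 to 8 rows; each row is the pose to reach, as a shift and turn from the pose commanded when the call began, along the tool's axes at that moment; what a row does not reach only later rows make up. A row lasts 1/12 s, in which the tool goes at most 41.7 mm and 7.16 degrees, less where a joint would pass 70% of its speed; a pose out of reach is approached as far as the arm can. A shift or turn number past 1, either way, is cut back to 1. A call with a gripper value outside its range is refused whole. "fingers" is the finger opening in m, from 0 to 0.087, set as the call begins (left out, the last holds). The fingers move at their own pace and stop on an object; the grip force is fixed at half the most. Time passes only in rows, so rows that repeat a pose let the fingers close. It gives the time, the measured TCP pose, the force, the opening and the grip force at its end, in the units of the state.
- bot.read_state(): the state, without advancing time (a new reading comes with each control period).
- imaging.capture(name): name is "scene" or "top"; returns a dict with "frame" (480x640x3 uint8, red, green, blue), "camera_matrix" (3x3 intrinsics, pixels), "k1" (the pictures are not rectified: a ray, as slopes to the right and down, at radius r is drawn at 1 + k1 r^2 times it, then the intrinsics apply), "R" (3x3) and "t" (3): a world point X has camera coordinates R X + t. Camera axes: x right, y down, z forward; pixel columns grow to the right and rows downward; lengths in m; the calibration is good to about 2 mm. A picture is of the moment at which its call begins. There is no depth.
- bot.hand_in(): hands the job in; it is judged then, once.
Trained networks look in the newest picture that a camera, given by its name, has taken for a name from the list of things; names that differ only in an ending like _2 or _b are one class to them, and where a whole thing is asked for, a point or a joint stands for the part that bears it (a point fixed in the world has none). Each returns a list of dicts, best first, with "confidence" (0 to 1); they miss things now and then, are a little off and sometimes report something else, mostly with a low value. They report only what shows in the picture. A call takes as long as a camera call. They do not tell look-alikes from the thing itself.
- finder.recognise(camera, name): "at" ([x, y, z] in m, in world coordinates, good to about 4 mm: the middle of the surface that is visible of it).
- finder.outline_of(camera, name): "pixels" (480x640 bool, what is visible of it).
The state is a dict: "time_s": time; "joint_positions": joint angles; "qvel": joint speeds; "tau": joint torques, N m; "position": TCP position; "tcp_rot": TCP orientation; "force": force on the tool from outside, world axes, zero at the start; "moment": the same for the moment, N m; "opening": opening from 0.0 (shut) to 1.0 (fully open); "grasp_force": force on a finger pad.
Only numpy, scipy, OpenCV 4.12 (cv2) and the standard library are available. Lean on these libraries where they do the work, as an engineer would, in place of code of your own. Each camera call takes 0.05 s, during which the arm holds its last target. There are 200 camera calls.

## Working session

There is one attempt and no reset: what is moved stays moved. The work goes in short steps, Python scripts to look and compute and a tool call to move; the robot and the scene stay as the last step left them, time stands still between calls to the robot, and variables do not carry over. Pictures are saved under pics/ and viewed, at most 10 in all, crops included, and the job is handed in when it is done.

Besides the shell and the picture viewer there is one more tool, called by a JSON object that holds its "fn" and its "kwargs", one argument or row to a line. play_rows: Moves the arm, as the interface text tells. Its arguments: {"type":"object","properties":{"motion":{"type":"array"},"fingers":{"type":"number"}},"required":["motion"]}

```bash
mkdir -p pics
python3 - <<'E'
from rig import bot, imaging, finder
import cv2,numpy as np
s=bot.read_state();print(s['time_s'],s['position'],np.round(s['tcp_rot'],3).tolist(),s['opening'])
for c in ['scene','top']:
    d=imaging.capture(c);cv2.imwrite(f'pics/{c}0.png',d['frame'][:,:,::-1])
    print(c,d['k1'],np.round(d['camera_matrix'],1).tolist(),np.round(-d['R'].T@d['t'],3))
    for n in ['jig','pivot','strap','strap_mid','lever','lever_pin','lever_tip','disc','pad','spool','spare_disc','sanding_block','tape']:
        print(n,[(np.round(r['at'],3).tolist(),round(r['confidence'],2)) for r in finder.recognise(c,n)])
E
```

```text
0.0 [0.23881377 0.57679781 0.23856548] [[-0.924, 0.383, -0.001], [0.383, 0.924, -0.002], [0.0, -0.002, -1.0]] 1.0048096800079223
scene -0.04863468653384066 [[473.4, 0.0, 323.7], [0.0, 473.4, 240.2], [0.0, 0.0, 1.0]] [ 0.166 -0.78   0.589]
jig [([0.41, -0.019, 0.112], 0.19)]
pivot [([0.498, -0.012, 0.014], 0.63), ([0.552, -0.359, 0.035], 0.19)]
strap [([0.44, -0.005, 0.059], 0.6)]
strap_mid [([0.437, -0.006, 0.056], 0.62)]
lever [([0.404, -0.021, 0.109], 0.48)]
lever_pin [([0.409, -0.026, 0.112], 0.53)]
lever_tip [([0.407, -0.021, 0.113], 0.66)]
disc [([0.499, -0.208, 0.014], 0.9), ([0.512, -0.069, 0.033], 0.89), ([0.498, -0.011, 0.018], 0.54), ([0.462, -0.358, 0.019], 0.45)]
pad [([0.429, -0.013, 0.046], 0.36)]
spool [([0.552, -0.357, 0.038], 0.7)]
spare_disc [([0.463, -0.359, 0.017], 0.86)]
sanding_block [([0.568, 0.175, 0.021], 0.87)]
tape [([0.45, 0.169, 0.017], 0.67), ([0.408, -0.02, 0.11], 0.37)]
top -0.06986035434953929 [[473.0, 0.0, 319.5], [0.0, 473.0, 239.6], [0.0, 0.0, 1.0]] [ 0.422 -0.101  0.99 ]
jig [([0.514, 0.0, 0.018], 0.65)]
pivot [([0.516, -0.003, 0.022], 0.98)]
strap [([0.462, 0.016, 0.06], 0.73)]
strap_mid [([0.461, 0.014, 0.059], 0.78), ([0.579, 0.177, 0.024], 0.62)]
lever [([0.414, -0.017, 0.117], 0.78)]
lever_pin [([0.412, -0.016, 0.115], 0.49)]
lever_tip [([0.411, -0.018, 0.121], 0.72)]
disc [([0.514, -0.064, 0.032], 0.78), ([0.508, -0.207, 0.014], 0.7), ([0.463, 0.016, 0.06], 0.66)]
pad []
spool [([0.555, -0.344, 0.045], 0.91)]
spare_disc [([0.465, -0.35, 0.018], 0.66)]
sanding_block [([0.577, 0.179, 0.024], 0.95)]
tape [([0.463, 0.174, 0.018], 0.72)]
```

View pics/scene0.png

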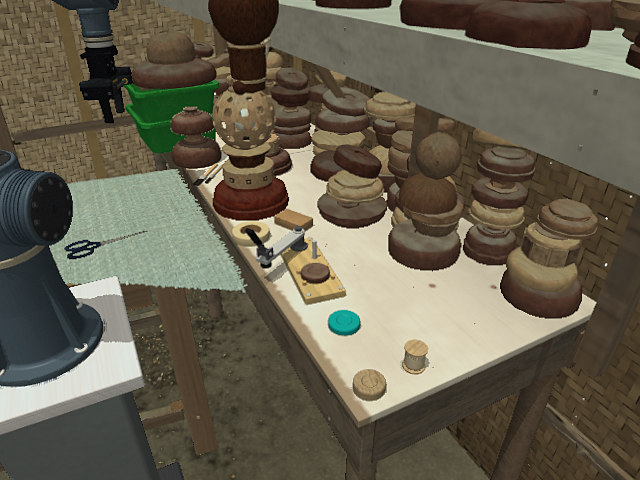

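View pics/top0.png

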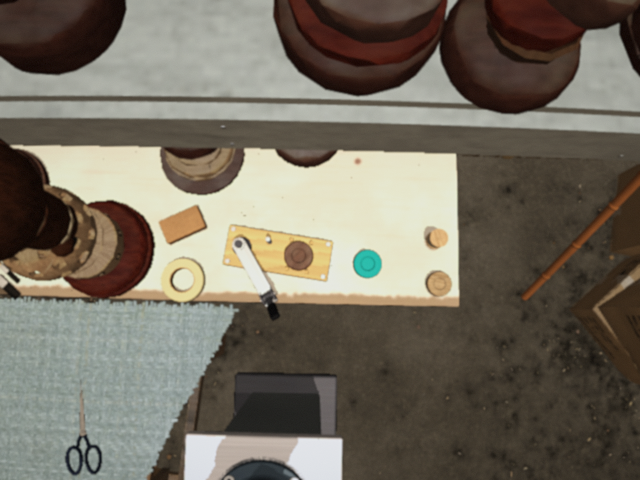

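Top view: the brown disc in the nest is at (298,255). The turquoise look-alike on the bench at (367,263) and the pale spare disc at (439,284) aren't the workpiece. The brown one is, since it lies on the jig board within the pins. The strap runs from the bolt at (239,243) to the lever at (272,312). I'll confirm this in an enlarged crop.

Run:
```python
import cv2
a=cv2.imread('pics/top0.png')[215:325,210:350]
cv2.imwrite('pics/crop_top.png',cv2.resize(a,None,fx=5,fy=5,interpolation=cv2.INTER_CUBIC))
a=cv2.imread('pics/scene0.png')[210:310,230:360]
cv2.imwrite('pics/crop_scene.png',cv2.resize(a,None,fx=6,fy=6,interpolation=cv2.INTER_CUBIC)[:600,:780])
```

```text
(no output)
```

View pics/crop_top.png

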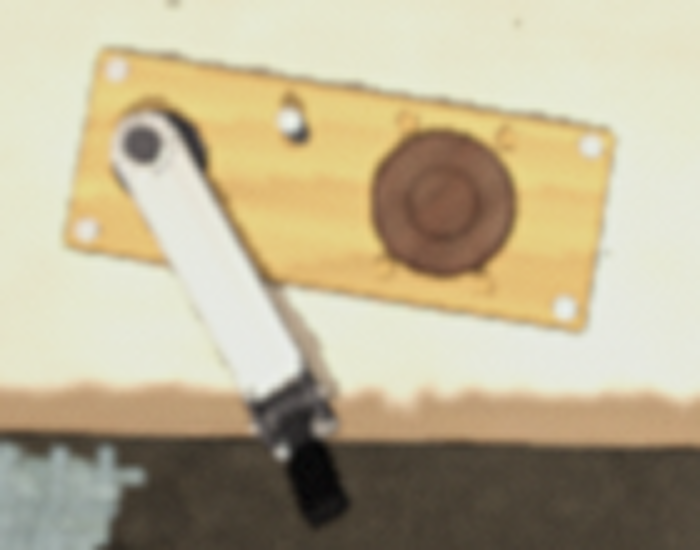

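View pics/crop_scene.png

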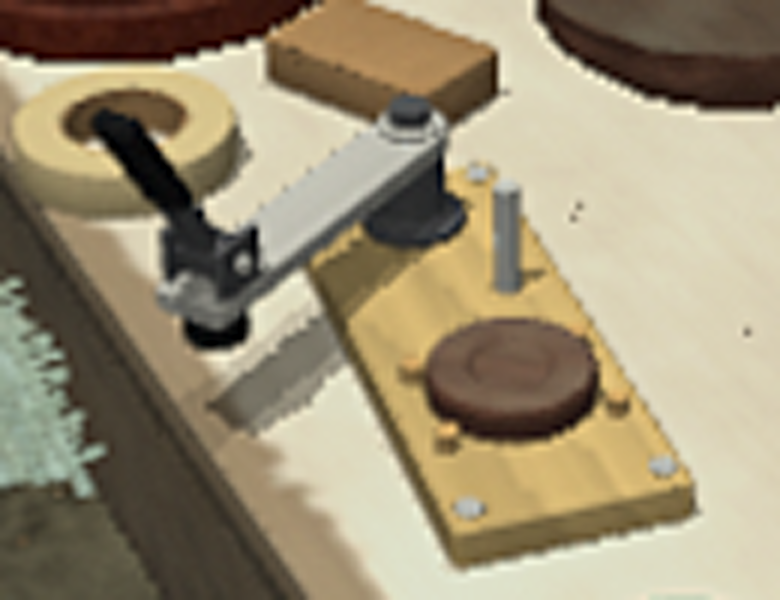

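The crops confirm it: the brown disc, crop (444,203), sits within four pins on the board. The stop pin is at (291,122), the bolt at (142,144), and the lever is raised with its tip at about (325,515). Next I'll fit the poses.

```bash
cat > h.py <<'E'
import numpy as np,cv2
from scipy.optimize import least_squares
from rig import bot, imaging, finder
def rot(a): return np.array([[np.cos(a),-np.sin(a),0],[np.sin(a),np.cos(a),0],[0,0,1]])
def proj(d,X):
    c=(d['R']@np.atleast_2d(X).T).T+d['t']; p=c[:,:2]/c[:,2:]
    p=p*(1+d['k1']*(p**2).sum(1,keepdims=True)); K=d['camera_matrix']
    return p*[K[0,0],K[1,1]]+K[:2,2]
def pts(p): # tip, pin, mid in world
    x,y,a,q,l=p
    J=lambda v: rot(a)@np.array(v,float)+[x,y,0]
    u=np.array([-np.sin(q),-np.cos(q),0]); e=1.222-l
    P=np.array([0,.075,0])
    return dict(pivot=J([0,.075,.07]),pin=J(P+.12*u+[0,0,.07]),mid=J(P+.07*u+[0,0,.055]),end=J(P+.135*u+[0,0,.06]),
      tip=J(P+(.12+.085*np.cos(e))*u+[0,0,.07+.085*np.sin(e)]),stop=J([.0195,.02,.062]),disc=J([0,-.045,.032]),
      c=[J([sx*.0425,sy*.11,.018]) for sx,sy in [(1,1),(1,-1),(-1,-1),(-1,1)]])
E
cat > fit.py <<'E'
from h import *
t=imaging.capture('top');s=imaging.capture('scene')
T=lambda *v:np.array(v)/5+[210,215]-.4; S=lambda *v:np.array(v)/6+[230,210]-.4
ob=[T(102,47),T(612,130),T(583,331),T(66,245),T(142,144),T(291,122),T(328,515)]
os=[S(410,102),S(509,187),S(103,117)]
def f(p):
    g=pts(p[:5]); o=np.array([p[5],p[6],0]);
    A=g['c']+[g['pivot'],g['stop'],g['tip']]; B=[g['pivot'],g['stop'],g['tip']]
    return np.r_[(proj(t,A)-ob).ravel(),(proj(s,np.array(B)+o)-os).ravel(),np.array(p[5:])*500]
r=least_squares(f,[.51,-.02,-.15,1,.1,0,0],loss='soft_l1')
print(np.round(r.x,4));print(np.round(r.fun,1))
for k,v in pts(r.x[:5]).items(): print(k,np.round(v,4).tolist())
E
python3 fit.py
```

```text
[ 5.236e-01 -1.880e-02 -1.395e-01  8.974e-01  1.838e-01  3.000e-04
  9.000e-04]
[-0.6 -0.3  1.6 -0.   0.9  0.3 -1.   0.2  0.  -0.2 -0.1 -0.5 -0.6  0.2
 -0.2  0.5 -0.5  0.1  0.7  0.5  0.1  0.4]
pivot [0.534, 0.0555, 0.07]
pin [0.4307, -0.0056, 0.07]
mid [0.4738, 0.0199, 0.055]
end [0.4178, -0.0132, 0.06]
tip [0.3936, -0.0275, 0.1432]
stop [0.5457, -0.0017, 0.062]
disc [0.5173, -0.0633, 0.032]
c [[0.581, 0.0842, 0.018], [0.5504, -0.1336, 0.018], [0.4662, -0.1218, 0.018], [0.4968, 0.0961, 0.018]]
```

Pose fit is good (residuals under 2 px). Next I check that the tall stack leaves room for the sweep, and compute the moves.

```bash
cat >> h.py <<'E'
from scipy.spatial.transform import Rotation as Rn
def tool(yang): # tool y at world angle (deg), z down
    a=np.radians(yang); y=np.array([np.cos(a),np.sin(a),0]); z=np.array([0,0,-1.]); return np.c_[np.cross(y,z),y,z]
def rows(targets): # list of (pos, yang)
    s=bot.read_state(); R=np.array(s['tcp_rot']); p=np.array(s['position'])
    for q,a in targets:
        d=R.T@(np.array(q)-p); w=Rn.from_matrix(R.T@tool(a)).as_rotvec(degrees=True)
        print(np.r_[np.round(d,4),np.round(w,1)].tolist())
E
python3 - <<'E'
from h import *
t=imaging.capture('top');s=imaging.capture('scene')
def ray(d,u):
    K=d['camera_matrix'];p=(np.array(u)-K[:2,2])/K[0,0];q=p.copy()
    for _ in range(10):q=p/(1+d['k1']*(q@q))
    v=d['R'].T@np.r_[q,1];return -d['R'].T@d['t'],v/np.linalg.norm(v)
for n,a,b in [('base',(107,248),(250,200)),('sphere',(58,240),(245,118))]:
    (o,v),(o2,w)=ray(t,a),ray(s,b)
    k=np.linalg.lstsq(np.c_[v,-w],o2-o,rcond=None)[0];A=o+k[0]*v;B=o2+k[1]*w
    print(n,A,B,'radius scale m/px scene',k[1]/473)
az=np.radians
P=lambda r,a,z:[r*np.cos(az(a)),r*np.sin(az(a)),z]
rows([(P(.385,67.5,.24),-60)])
E
```

```text
base [0.52451339 0.34171092 0.01362122] [0.52075276 0.34299453 0.0138075 ] radius scale m/px scene 0.002772031334878914
sphere [0.51070537 0.31703462 0.24967227] [0.51717038 0.314812   0.24919386] radius scale m/px scene 0.0025357359245765975
[0.0, -0.24, -0.0005, -0.0, 0.0, 127.5]
```

The stack is centred at about (0.515, 0.33), so a sweep at radius 0.40 clears it easily.

Careful with the scale: shifts go in shares of 0.8 m and turns go in shares of 180 degrees. That gives: -0.225 m / 0.8 = -0.2813, 57 degrees / 180 = 0.3167.

{"fn": "play_rows", "kwargs": {
  "motion": [
    [[0, -0.2813, 0, 0, 0, 0.3167], [0, -0.2813, 0, 0, 0, 0.3167], [0, -0.2813, 0, 0, 0, 0.3167], [0, -0.2813, 0, 0, 0, 0.3167], [0, -0.2813, 0, 0, 0, 0.3167], [0, -0.2813, 0, 0, 0, 0.3167], [0, -0.2813, 0, 0, 0, 0.3167], [0, -0.2813, 0, 0, 0, 0.3167]]
  ],
  "fingers": 0
}}

```text
time_s: 2.27
position: [0.1523, 0.3682, 0.2399]
tcp_rot: [[-0.176, 0.984, 0.0], [0.984, 0.176, 0.0], [0.0, 0.0, -1.0]]
force: [-0.1, -0.3, -0.3]
opening: 0.485
grasp_force: 0.0
```

Converted, 57 degrees / 180 = 0.3167.

{"fn": "play_rows", "kwargs": {
  "motion": [
    [[0, 0, 0, 0, 0, 0.3167], [0, 0, 0, 0, 0, 0.3167], [0, 0, 0, 0, 0, 0.3167], [0, 0, 0, 0, 0, 0.3167], [0, 0, 0, 0, 0, 0.3167], [0, 0, 0, 0, 0, 0.3167], [0, 0, 0, 0, 0, 0.3167], [0, 0, 0, 0, 0, 0.3167]]
  ]
}}

```text
time_s: 2.93
position: [0.1532, 0.3697, 0.2398]
tcp_rot: [[0.73, 0.684, 0.0], [0.684, -0.73, 0.001], [0.001, -0.0, -1.0]]
force: [-0.2, -1.0, -0.1]
opening: 0.009
grasp_force: 0.0
```

Run:
```python
from h import *
s=bot.read_state();print(s['time_s'],s['position'],np.round(s['joint_positions'],1),s['opening'],s['force'])
P=lambda r,a,z:[r*np.cos(np.radians(a)),r*np.sin(np.radians(a)),z]
rows([(P(.40,a,.24),-60) for a in [61.5,56,50.5,45,39.5,34,28.5,23]])
```

```text
2.9333 [0.15318464 0.36966289 0.23977725] [ 51.4  12.8 112.5  -0.   54.7  98.2] 0.009057644253856958 [-0.23859144 -1.03905871 -0.12238014]
[0.0151, 0.039, -0.0002, -0.0, -0.0, 13.1]
[0.0254, 0.076, -0.0002, -0.0, -0.0, 13.1]
[0.0322, 0.1138, -0.0002, -0.0, -0.0, 13.1]
[0.0352, 0.152, -0.0002, -0.0, -0.0, 13.1]
[0.0346, 0.1904, -0.0002, -0.0, -0.0, 13.1]
[0.0304, 0.2285, -0.0002, -0.0, -0.0, 13.1]
[0.0224, 0.2661, -0.0002, -0.0, -0.0, 13.1]
[0.011, 0.3027, -0.0002, -0.0, -0.0, 13.1]
```

Converted, 0.303 m / 0.8 = 0.3788, 0.152 m / 0.8 = 0.19, 13 degrees / 180 = 0.0722.

{"fn": "play_rows", "kwargs": {
  "motion": [
    [[0.0188, 0.0488, 0, 0, 0, 0.0222], [0.0313, 0.095, 0, 0, 0, 0.0444], [0.04, 0.1425, 0, 0, 0, 0.0722], [0.0438, 0.19, 0, 0, 0, 0.0722], [0.0438, 0.2375, 0, 0, 0, 0.0722], [0.0375, 0.285, 0, 0, 0, 0.0722], [0.0275, 0.3325, 0, 0, 0, 0.0722], [0.0138, 0.3788, 0, 0, 0, 0.0722]]
  ]
}}

```text
time_s: 3.6
position: [0.3714, 0.1557, 0.2399]
tcp_rot: [[0.862, 0.507, 0.002], [0.507, -0.862, 0.0], [0.002, 0.001, -1.0]]
force: [0.1, 0.4, -0.3]
opening: 0.007
grasp_force: 0.0
```

Run:
```python
from h import *
s=bot.read_state();print(s['time_s'],s['position'],s['force'])
g=pts([.5236,-.0188,-.1395,.8974,.1838]); a=-60;u=np.array([np.cos(np.radians(a)),np.sin(np.radians(a)),0])
m=g['mid']
st=m-u*.055; 
print(m,st)
rows([(np.r_[st[:2],.22],a),(np.r_[st[:2],.13],a),(np.r_[st[:2],.060],a)])
```

```text
3.6 [0.37139195 0.15573282 0.23993741] [ 0.07982158  0.39256985 -0.33629599]
[0.47377044 0.01984903 0.055     ] [0.44627044 0.06748043 0.055     ]
[0.0197, 0.114, 0.0201, 0.0, -0.1, 0.5]
[0.0195, 0.114, 0.1101, 0.0, -0.1, 0.5]
[0.0194, 0.1139, 0.1801, 0.0, -0.1, 0.5]
```

Converted, 0.18 m / 0.8 = 0.225, 0.114 m / 0.8 = 0.1425.

{"fn": "play_rows", "kwargs": {
  "motion": [
    [[0.0088, 0.0475, 0.0088, 0, 0, 0], [0.0163, 0.095, 0.0175, 0, 0, 0], [0.025, 0.1425, 0.025, 0, 0, 0], [0.025, 0.1425, 0.075, 0, 0, 0], [0.025, 0.1425, 0.125, 0, 0, 0], [0.025, 0.1425, 0.175, 0, 0, 0], [0.025, 0.1425, 0.225, 0, 0, 0], [0.025, 0.1425, 0.225, 0, 0, 0]]
  ]
}}

```text
time_s: 4.27
position: [0.4396, 0.0692, 0.0516]
tcp_rot: [[0.862, 0.507, -0.019], [0.507, -0.862, 0.002], [-0.015, -0.011, -1.0]]
force: [-0.3, -0.5, -0.9]
opening: 0.007
grasp_force: 0.0
```

```bash
cat > push.py <<'E'
from h import *
import sys
# args: list of q values; finger centre offset behind strap midline
PIV=np.array([.534,.0555]);YAW=-.1395
off=float(sys.argv[1])
s=bot.read_state();print(s['time_s'],s['position'],s['force'])
T=[]
for q in map(float,sys.argv[2:]):
    u=rot(YAW)@[-np.sin(q),-np.cos(q),0];n=rot(YAW)@[np.cos(q),-np.sin(q),0]
    T.append((np.r_[PIV+.07*u[:2]-off*n[:2],.06],np.degrees(np.arctan2(n[1],n[0]))))
rows(T)
E
python3 - <<'E'
from h import *
d=imaging.capture('scene');cv2.imwrite('pics/s1.png',cv2.resize(d['frame'][150:330,160:400,::-1],None,fx=3,fy=3,interpolation=cv2.INTER_CUBIC))
E
python3 push.py .029 .95 .9 .85 .8 .75 .7 .65 .6
```

```text
4.3167 [0.44142567 0.06929847 0.05541739] [0.41429029 0.32414932 0.17433229]
[0.0043, 0.0263, -0.0048, -0.4, 0.6, 2.9]
[0.0028, 0.0298, -0.0048, -0.4, 0.6, 0.0]
[0.0014, 0.0333, -0.0048, -0.4, 0.6, -2.8]
[0.0002, 0.0369, -0.0049, -0.4, 0.6, -5.7]
[-0.0008, 0.0406, -0.0049, -0.5, 0.5, -8.6]
[-0.0016, 0.0442, -0.0049, -0.5, 0.5, -11.4]
[-0.0022, 0.048, -0.0049, -0.5, 0.5, -14.3]
[-0.0027, 0.0517, -0.0049, -0.5, 0.5, -17.2]
```

View pics/s1.png

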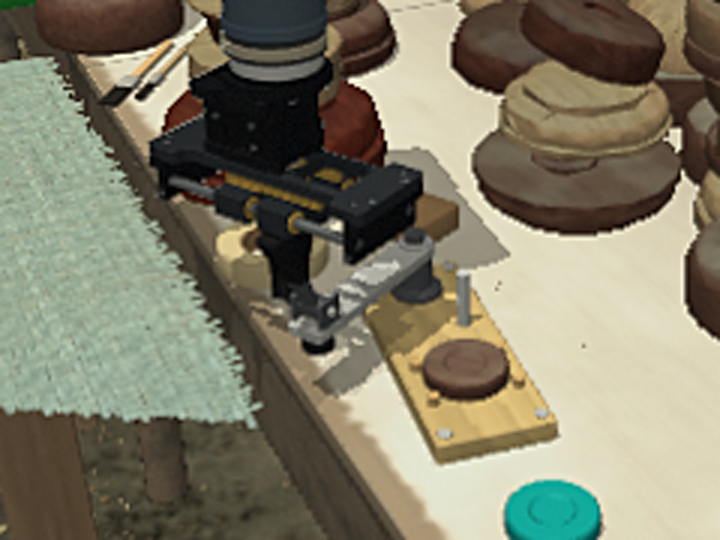

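The picture shows the closed fingers at (300,270), on the robot side of the strap and clear of it. The body is over the strap and clear of the lever. I'll start the push.

Converted, 0.048 m / 0.8 = 0.06, -0.005 m / 0.8 = -0.0063, -15 degrees / 180 = -0.0833.

{"fn": "play_rows", "kwargs": {
  "motion": [
    [[0, 0.0163, 0, 0, 0, 0], [0, 0.0275, 0, 0, 0, 0], [0, 0.0338, 0, 0, 0, 0], [-0.0013, 0.0388, 0, 0, 0, -0.0167], [-0.0025, 0.0438, 0, 0, 0, -0.0333], [-0.0038, 0.0488, 0, 0, 0, -0.05], [-0.005, 0.0538, 0, 0, 0, -0.0667], [-0.0063, 0.06, 0, 0, 0, -0.0833]]
  ]
}}

```text
time_s: 4.98
position: [0.4661, 0.0251, 0.0629]
tcp_rot: [[0.7, 0.714, 0.006], [0.714, -0.7, -0.0], [0.004, 0.004, -1.0]]
force: [-1.0, 4.3, 0.1]
opening: 0.003
grasp_force: 1.6
```

```bash
python3 push.py .029 .62 .6 .55 .5 .45 .4 .35 .3 .25
```

```text
4.9833 [0.46609847 0.02509129 0.06290965] [-1.03726714  4.25919143  0.14572452]
[-0.0012, -0.0007, 0.0029, 0.2, -0.2, -0.9]
[-0.0018, 0.0007, 0.0029, 0.2, -0.2, -2.1]
[-0.003, 0.0043, 0.0029, 0.2, -0.2, -4.9]
[-0.004, 0.0079, 0.0029, 0.2, -0.2, -7.8]
[-0.0049, 0.0116, 0.0029, 0.2, -0.2, -10.6]
[-0.0056, 0.0154, 0.0029, 0.3, -0.2, -13.5]
[-0.0061, 0.0191, 0.003, 0.3, -0.2, -16.4]
[-0.0064, 0.0229, 0.003, 0.3, -0.2, -19.2]
[-0.0065, 0.0267, 0.003, 0.3, -0.2, -22.1]
```

Converted, 0.028 m / 0.8 = 0.035, -0.004 m / 0.8 = -0.005, -23 degrees / 180 = -0.1278.

{"fn": "play_rows", "kwargs": {
  "motion": [
    [[-0.0025, 0.0038, 0.0013, 0, 0, -0.0167], [-0.0038, 0.0075, 0.0025, 0, 0, -0.0333], [-0.005, 0.0125, 0.0025, 0, 0, -0.05], [-0.0063, 0.0175, 0.0025, 0, 0, -0.0667], [-0.0075, 0.0225, 0.0025, 0, 0, -0.0833], [-0.0075, 0.0263, 0.0025, 0, 0, -0.1], [-0.0075, 0.0313, 0.0025, 0, 0, -0.1167], [-0.0075, 0.035, 0.0025, 0, 0, -0.1278]]
  ]
}}

```text
time_s: 5.65
position: [0.4804, 0.001, 0.0608]
tcp_rot: [[0.365, 0.931, 0.002], [0.931, -0.365, -0.0], [0.001, 0.002, -1.0]]
force: [-2.5, 0.8, 0.6]
opening: 0.008
grasp_force: 1.6
```

```bash
python3 push.py .029 .25 .2 .15 .1 .05 0 -.03 -.06
```

```text
5.65 [0.48042057 0.00103186 0.06076299] [-2.48535913  0.78695738  0.64019932]
[0.0007, -0.0001, 0.0008, 0.1, -0.0, 0.9]
[-0.0007, 0.0034, 0.0008, 0.1, -0.0, -2.0]
[-0.0019, 0.007, 0.0008, 0.1, -0.0, -4.8]
[-0.003, 0.0106, 0.0008, 0.1, -0.0, -7.7]
[-0.0039, 0.0143, 0.0008, 0.1, -0.0, -10.6]
[-0.0045, 0.018, 0.0008, 0.1, -0.0, -13.4]
[-0.0049, 0.0203, 0.0008, 0.1, -0.0, -15.1]
[-0.0051, 0.0225, 0.0008, 0.1, -0.0, -16.9]
```

Converted, 0.019 m / 0.8 = 0.0238, 0.018 m / 0.8 = 0.0225, -13.5 degrees / 180 = -0.075.

{"fn": "play_rows", "kwargs": {
  "motion": [
    [[-0.0013, 0.0038, 0, 0, 0, -0.0111], [-0.0025, 0.0075, 0, 0, 0, -0.0278], [-0.0038, 0.0125, 0, 0, 0, -0.0444], [-0.005, 0.0175, 0, 0, 0, -0.0556], [-0.0056, 0.0213, 0, 0, 0, -0.0667], [-0.0063, 0.0225, 0, 0, 0, -0.075], [-0.0063, 0.0238, 0, 0, 0, -0.075], [-0.0063, 0.0238, 0, 0, 0, -0.075]]
  ]
}}

```text
time_s: 6.32
position: [0.4968, -0.0107, 0.0601]
tcp_rot: [[0.14, 0.99, 0.003], [0.99, -0.14, -0.001], [-0.0, 0.003, -1.0]]
force: [-1.8, 0.1, 2.4]
opening: 0.01
grasp_force: 1.3
```

```bash
python3 push.py .029 .05 0 -.03 -.06
```

```text
6.3167 [ 0.49678457 -0.01070372  0.06011519] [-1.81489433  0.06295764  2.39108007]
[0.0023, -0.0048, 0.0001, 0.2, 0.0, 2.8]
[0.0007, -0.0014, 0.0001, 0.2, 0.0, -0.1]
[-0.0001, 0.0008, 0.0001, 0.2, 0.0, -1.8]
[-0.0009, 0.0029, 0.0001, 0.2, 0.0, -3.5]
```

Converted, 0.004 m / 0.8 = 0.005, 0.003 m / 0.8 = 0.0038.

{"fn": "play_rows", "kwargs": {
  "motion": [
    [[0, 0.0013, 0, 0, 0, 0], [0, 0.0025, 0, 0, 0, 0], [0, 0.0038, 0, 0, 0, 0], [0, 0.005, 0, 0, 0, 0]]
  ]
}}

```text
time_s: 6.65
position: [0.5002, -0.0109, 0.0578]
tcp_rot: [[0.139, 0.99, -0.0], [0.99, -0.139, -0.0], [-0.0, -0.0, -1.0]]
force: [-3.6, -0.5, 1.8]
opening: 0.002
grasp_force: 1.7
```

Converted, 0.004 m / 0.8 = 0.005, 0.002 m / 0.8 = 0.0025.

{"fn": "play_rows", "kwargs": {
  "motion": [
    [[0, 0.0013, 0, 0, 0, 0], [0, 0.0025, 0, 0, 0, 0], [0, 0.0038, 0, 0, 0, 0], [0, 0.005, 0, 0, 0, 0], [0, 0.005, 0, 0, 0, 0]]
  ]
}}

```text
time_s: 7.07
position: [0.5012, -0.0107, 0.0571]
tcp_rot: [[0.139, 0.99, -0.007], [0.99, -0.139, 0.001], [0.0, -0.007, -1.0]]
force: [-7.7, -0.5, 4.6]
opening: 0.007
grasp_force: 3.9
```

```bash
python3 push.py .029 0
python3 - <<'E'
from h import *
d=imaging.capture('top');cv2.imwrite('pics/t2.png',cv2.resize(d['frame'][195:325,200:370,::-1],None,fx=4.5,fy=4.5,interpolation=cv2.INTER_CUBIC))
d=imaging.capture('scene');cv2.imwrite('pics/s2.png',cv2.resize(d['frame'][180:320,220:400,::-1],None,fx=4,fy=4,interpolation=cv2.INTER_CUBIC))
E
```

```text
7.0667 [ 0.50119303 -0.01074439  0.05708317] [-7.73699582 -0.47800059  4.61892737]
[0.0002, -0.0057, -0.0029, -0.4, -0.0, 0.0]
```

View pics/s2.png

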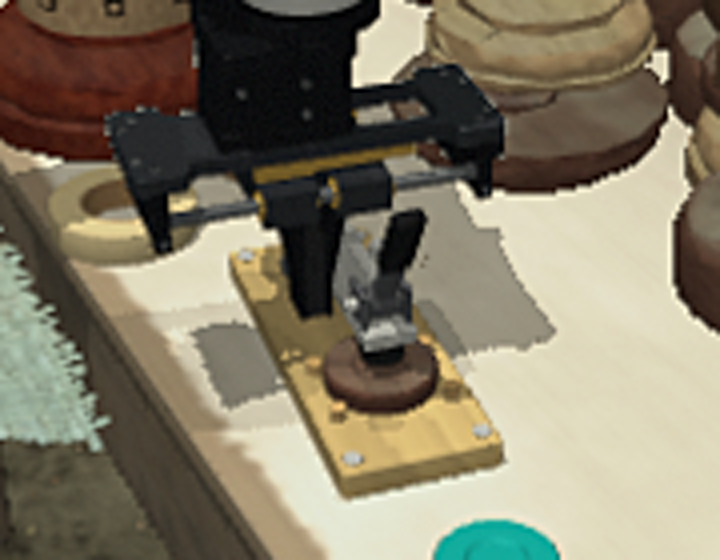

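The picture shows the strap over the disc with the pad above its middle, at (380,355). The force is rising, so I'll push a little more to confirm it's against the stop.

Converted, 0.004 m / 0.8 = 0.005, 0.003 m / 0.8 = 0.0038.

{"fn": "play_rows", "kwargs": {
  "motion": [
    [[0, 0.0013, 0, 0, 0, 0], [0, 0.0025, 0, 0, 0, 0], [0, 0.0038, 0, 0, 0, 0], [0, 0.005, 0, 0, 0, 0], [0, 0.005, 0, 0, 0, 0]]
  ]
}}

```text
time_s: 7.58
position: [0.5013, -0.0106, 0.0569]
tcp_rot: [[0.138, 0.99, -0.015], [0.99, -0.138, 0.003], [0.0, -0.016, -1.0]]
force: [-13.6, -1.4, 9.4]
opening: 0.006
grasp_force: 6.9
```

It has stalled at 13.6 N with no further travel, so the strap is home. Backing off and rising.

{"fn": "play_rows", "kwargs": {
  "motion": [
    [[0, -0.0188, 0, 0, 0, 0], [0, -0.0375, 0, 0, 0, 0], [0, -0.05, -0.0063, 0, 0, 0], [0, -0.05, -0.05, 0, 0, 0], [0, -0.05, -0.1, 0, 0, 0], [0, -0.05, -0.1438, 0, 0, 0], [0, -0.05, -0.15, 0, 0, 0], [0, -0.05, -0.15, 0, 0, 0]]
  ]
}}

```text
time_s: 8.25
position: [0.4718, -0.007, 0.1805]
tcp_rot: [[0.139, 0.99, 0.01], [0.99, -0.139, -0.002], [-0.001, 0.01, -1.0]]
force: [0.1, 0.0, -0.4]
opening: 0.007
grasp_force: 0.0
```

```bash
cat > lev.py <<'E'
from h import *
import sys
# args: pairs outward,z of finger-tip outward corner relative to pin axis (mm, world z)
PIV=np.array([.534,.0555]);YAW=float(-.1395)
u=rot(YAW)@[0,-1,0]; n=rot(YAW)@[1,0,0]
a=np.degrees(np.arctan2(n[1],n[0]))
v=np.array(sys.argv[1:],float).reshape(-1,2)/1000
s=bot.read_state();print(s['time_s'],s['position'],s['force'])
rows([(np.r_[PIV+(.12+o-.0095)*u[:2],z+.017],a) for o,z in v])
E
python3 - <<'E'
from h import *
t=imaging.capture('top');s=imaging.capture('scene')
for c in ('top','scene'):
  for nme in ('strap','lever','lever_tip','strap_mid','disc'): print(c,nme,[(np.round(r['at'],3).tolist(),round(r['confidence'],2)) for r in finder.recognise(c,nme)][:2])
for q in (0,.05):
  g=pts([.5236,-.0188,-.1395,q,.1838]);
  for k in('tip','pin','end'): print(q,k,np.round(g[k],3),proj(t,g[k])[0].round(1),proj(s,g[k])[0].round(1))
cv2.imwrite('pics/s3.png',cv2.resize(s['frame'][190:310,250:390,::-1],None,fx=5,fy=5,interpolation=cv2.INTER_CUBIC))
e=1.222
E
python3 lev.py 8 150 8 130 20 130
```

```text
top strap [([0.514, -0.073, 0.087], 0.58), ([0.512, -0.086, 0.12], 0.22)]
top lever [([0.513, -0.084, 0.115], 0.47)]
top lever_tip [([0.511, -0.085, 0.121], 0.72)]
top strap_mid [([0.513, -0.073, 0.083], 0.6), ([0.466, -0.347, 0.017], 0.31)]
top disc [([0.51, -0.206, 0.013], 0.89), ([0.503, -0.068, 0.032], 0.56)]
scene strap [([0.515, -0.069, 0.06], 0.78)]
scene lever [([0.504, -0.093, 0.104], 0.67), ([0.571, 0.172, 0.022], 0.64)]
scene lever_tip [([0.506, -0.086, 0.112], 0.6)]
scene strap_mid [([0.515, -0.068, 0.058], 0.87), ([0.515, -0.09, 0.113], 0.63)]
scene disc [([0.502, -0.208, 0.015], 0.97), ([0.512, -0.074, 0.031], 0.58)]
0 tip [ 0.511 -0.106  0.143] [320.4 252.6] [322.  234.1]
0 pin [ 0.517 -0.063  0.07 ] [298.3 253. ] [315.  255.2]
0 end [ 0.515 -0.078  0.06 ] [306.  254.8] [317.4 263.3]
0.05 tip [ 0.503 -0.105  0.143] [319.6 257.1] [317.8 234.8]
0.05 pin [ 0.511 -0.062  0.07 ] [297.7 256. ] [312.1 255.7]
0.05 end [ 0.509 -0.077  0.06 ] [305.3 258.1] [314.2 263.8]
8.85 [ 0.46846529 -0.00630767  0.17712741] [ 0.53760213 -0.01010167 -0.49269327]
[-0.0482, 0.0563, 0.0101, -0.1, -0.0, -0.0]
[-0.0482, 0.0563, 0.0301, -0.1, -0.0, -0.0]
[-0.0602, 0.0563, 0.0301, -0.1, -0.0, -0.0]
```

View pics/s3.png

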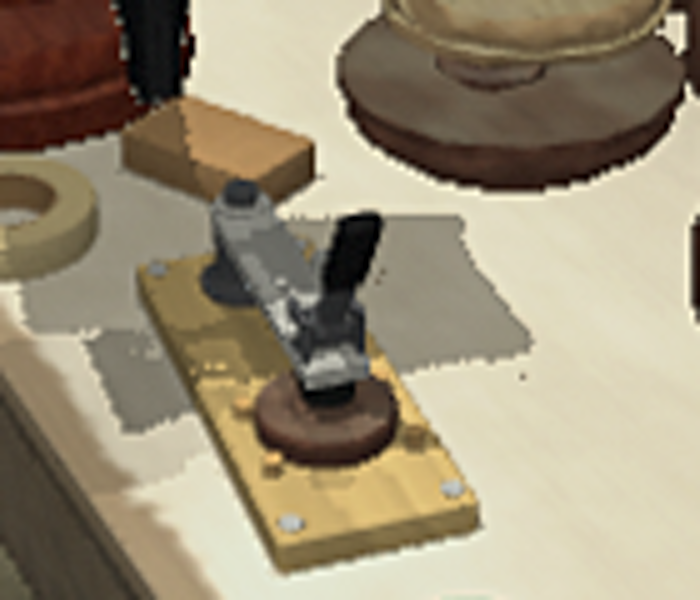

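The crop shows the lever tip at (362,222), i.e. pixel (322,234). The model for strap angle 0 predicts (322.0,234.1), so the strap is home. The pad is centred over the disc. Next I position the fingers behind the lever.

Converted, -0.06 m / 0.8 = -0.075, 0.056 m / 0.8 = 0.07.

{"fn": "play_rows", "kwargs": {
  "motion": [
    [[-0.02, 0.0238, 0, 0, 0, 0], [-0.04, 0.0475, 0.0038, 0, 0, 0], [-0.06, 0.07, 0.0125, 0, 0, 0], [-0.06, 0.07, 0.025, 0, 0, 0], [-0.06, 0.07, 0.0375, 0, 0, 0], [-0.0688, 0.07, 0.0375, 0, 0, 0], [-0.075, 0.07, 0.0375, 0, 0, 0], [-0.075, 0.07, 0.0375, 0, 0, 0]]
  ]
}}

```text
time_s: 9.52
position: [0.515, -0.0739, 0.1475]
tcp_rot: [[0.139, 0.99, -0.001], [0.99, -0.139, 0.0], [-0.0, -0.001, -1.0]]
force: [-0.6, 0.4, 0.3]
opening: 0.004
grasp_force: 0.0
```

Run:
```python
import numpy as np,subprocess
a=[]
for e in np.linspace(1.0,.3,8):
    s=65;h=4
    a+=[s*np.cos(e)-h*np.sin(e),70+s*np.sin(e)+h*np.cos(e)]
print(np.round(a,1));subprocess.run(['python3','lev.py']+[str(x) for x in a])
```

```text
9.5167 [ 0.51497115 -0.07387352  0.14747823] [-0.5912678   0.39787215  0.29006052]
[-0.0115, 0.0009, 0.0036, -0.1, 0.0, -0.0]
[-0.017, 0.0009, 0.0071, -0.1, 0.0, -0.0]
[-0.0222, 0.0009, 0.0111, -0.1, 0.0, -0.0]
[-0.0269, 0.0009, 0.0155, -0.1, 0.0, -0.0]
[-0.0311, 0.0009, 0.0205, -0.1, 0.0, -0.0]
[-0.0349, 0.0009, 0.0258, -0.1, 0.0, -0.0]
[-0.038, 0.0009, 0.0315, -0.1, 0.0, -0.0]
[-0.0406, 0.0009, 0.0375, -0.1, 0.0, -0.0]
[ 31.8 126.9  37.3 123.4  42.4 119.4  47.1 114.9  51.4 110.   55.1 104.7
  58.3  99.   60.9  93. ]
```

Converted, -0.04 m / 0.8 = -0.05, -0.038 m / 0.8 = -0.0475.

{"fn": "play_rows", "kwargs": {
  "motion": [
    [[-0.0138, 0.0013, 0.0038, 0, 0, 0], [-0.0213, 0.0013, 0.0088, 0, 0, 0], [-0.0275, 0.0013, 0.0138, 0, 0, 0], [-0.0338, 0.0013, 0.0188, 0, 0, 0], [-0.0388, 0.0013, 0.025, 0, 0, 0], [-0.0438, 0.0013, 0.0325, 0, 0, 0], [-0.0475, 0.0013, 0.0388, 0, 0, 0], [-0.05, 0.0013, 0.0463, 0, 0, 0]]
  ]
}}

```text
time_s: 10.18
position: [0.511, -0.114, 0.1101]
tcp_rot: [[0.139, 0.99, -0.0], [0.99, -0.139, -0.001], [-0.001, -0.0, -1.0]]
force: [-1.6, -0.1, 4.1]
opening: 0.008
grasp_force: 1.7
```

```bash
python3 lev.py 61 93 63 87 64.5 80 65 74 65 71
```

```text
10.1833 [ 0.51101502 -0.11399907  0.11006305] [-1.63606205 -0.09009566  4.0514858 ]
[-0.0005, -0.0008, 0.0001, -0.0, 0.0, -0.0]
[-0.0024, -0.0008, 0.0061, -0.0, 0.0, -0.0]
[-0.0039, -0.0008, 0.0131, -0.0, 0.0, -0.0]
[-0.0044, -0.0008, 0.0191, -0.0, 0.0, -0.0]
[-0.0044, -0.0008, 0.0221, -0.0, 0.0, -0.0]
```

Force is about 4 N upward, so the lever is going down. Continuing to its stop.

Converted, 0.02 m / 0.8 = 0.025, -0.001 m / 0.8 = -0.0013.

{"fn": "play_rows", "kwargs": {
  "motion": [
    [[-0.0013, 0, 0.0038, 0, 0, 0], [-0.0025, 0, 0.0075, 0, 0, 0], [-0.0038, 0, 0.0125, 0, 0, 0], [-0.005, 0, 0.0175, 0, 0, 0], [-0.005, 0, 0.0213, 0, 0, 0], [-0.005, 0, 0.0238, 0, 0, 0], [-0.005, 0, 0.025, 0, 0, 0], [-0.005, 0, 0.025, 0, 0, 0]]
  ]
}}

```text
time_s: 10.85
position: [0.5107, -0.1177, 0.0929]
tcp_rot: [[0.138, 0.99, 0.001], [0.99, -0.138, -0.002], [-0.001, 0.001, -1.0]]
force: [-6.0, 0.2, 21.1]
opening: 0.006
grasp_force: 10.9
```

Converted, 0.003 m / 0.8 = 0.0038, 0.002 m / 0.8 = 0.0025.

{"fn": "play_rows", "kwargs": {
  "motion": [
    [[0, 0, 0.0013, 0, 0, 0], [0, 0, 0.0025, 0, 0, 0], [0, 0, 0.0038, 0, 0, 0], [0, 0, 0.0038, 0, 0, 0]]
  ]
}}

```text
time_s: 11.18
position: [0.5109, -0.1178, 0.0923]
tcp_rot: [[0.138, 0.99, 0.002], [0.99, -0.138, -0.002], [-0.002, 0.002, -1.0]]
force: [-8.4, 1.2, 38.8]
opening: 0.007
grasp_force: 19.9
```

It stalled with the fingertips at z ≈ 75 mm, which is the level grip's top, so the lever is at its stop. Lifting clear.

Converted, -0.14 m / 0.8 = -0.175, -0.12 m / 0.8 = -0.15.

{"fn": "play_rows", "kwargs": {
  "motion": [
    [[0, 0, -0.0125, 0, 0, 0], [0, 0, -0.05, 0, 0, 0], [0, 0, -0.1, 0, 0, 0], [0, 0, -0.15, 0, 0, 0], [0.025, -0.0375, -0.175, 0, 0, 0], [0.0375, -0.075, -0.175, 0, 0, 0], [0.05, -0.125, -0.175, 0, 0, 0], [0.05, -0.125, -0.175, 0, 0, 0]]
  ]
}}

```text
time_s: 11.85
position: [0.4059, -0.0578, 0.2255]
tcp_rot: [[0.138, 0.99, -0.015], [0.99, -0.137, 0.007], [0.005, -0.016, -1.0]]
force: [-1.5, 0.9, -0.8]
opening: 0.009
grasp_force: 0.0
```

Run:
```python
from h import *
s=imaging.capture('scene');t=imaging.capture('top')
g=pts([.5236,-.0188,-.1395,0,1.2]);print('tip',g['tip'],proj(s,g['tip']),proj(t,g['tip']))
a=cv2.resize(s['frame'][200:310,260:380,::-1],(480,440),interpolation=cv2.INTER_CUBIC);b=cv2.resize(t['frame'][215:295,225:345,::-1],(660,440),interpolation=cv2.INTER_CUBIC)
cv2.imwrite('pics/f.png',cv2.resize(np.hstack([a,b[:,:600]]),(800,326)))
for n in('disc','spool','spare_disc','tape','sanding_block'):print(n,[np.round(r['at'],3).tolist() for r in finder.recognise('top',n)])
print(bot.read_state()['time_s'],bot.read_state()['force'])
```

```text
tip [ 0.50552662 -0.14751676  0.07186985] [[329.4010474  277.80972319]] [[341.28871772 259.9247698 ]]
disc [[0.508, -0.206, 0.011], [0.505, -0.128, 0.08], [0.495, -0.062, 0.032]]
spool [[0.556, -0.345, 0.044], [0.507, -0.13, 0.077]]
spare_disc []
tape [[0.458, 0.177, 0.018]]
sanding_block [[0.576, 0.18, 0.02]]
12.2 [-0.72421777 -0.90046147  0.4155586 ]
```

View pics/f.png

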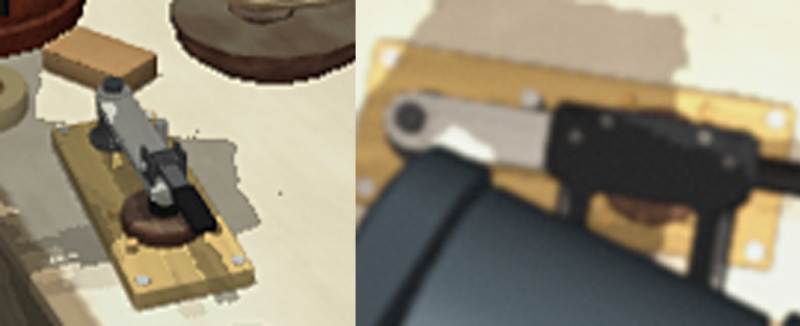

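In the left half the lever is level over the disc. Its tip, at pixel (329,277), matches the fully-down prediction of (329.4,277.8). The strap is against the stop pin, the disc is in its nest, and the arm is clear.

```bash
python3 -c "
from rig import bot
print(bot.hand_in())"
```

```text
the job is handed in; nothing more can be done
None
```

The strap was pushed home against its stop first, then the cam lever fully down so the pad clamps the disc; the arm came clear and I handed the job in at about 12 s.

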